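Make up two door-fitting kits at the joiner's bench

TASK

Make up the two door kits from the fittings on the bench. Into the blue tray go the brass hinge and the walnut knob, one to each compartment, and once both are in, lay the walnut strip flat on top of that tray, centred and lengthways, resting on its two end walls. Into the red tray go the steel hinge and the black bow handle, one to each compartment; hinges lie flat, knob and handle stand on their feet as they do now, and the white knob and the carton of screws stay where they are.

Things in the scene. Friction and masses are not known exactly. Their poses are not given: they have to be found in the camera images.
- blue_tray: Blue kit tray, blue painted walls, plywood floor, standing loose on the bench (0.7 kg). 250 mm long (its x axis) by 160 mm wide (y), 46 mm high; walls and floor 6 mm thick. A low cross wall in the middle (6 mm thick, top 24 mm above the bench, 22 mm below the rim) parts it into two equal compartments, each 116 mm (x) by 148 mm (y), with centres 61 mm either side of the tray's centre along x. Origin: centre of the underside, on the bench; z up.
- red_tray: Red kit tray, red painted walls, plywood floor, standing loose on the bench (0.7 kg). 250 mm long (its x axis) by 160 mm wide (y), 46 mm high; walls and floor 6 mm thick. A low cross wall in the middle (6 mm thick, top 24 mm above the bench, 22 mm below the rim) parts it into two equal compartments, each 116 mm (x) by 148 mm (y), with centres 61 mm either side of the tray's centre along x. Origin: centre of the underside, on the bench; z up.
- brass_hinge_mid (a point): Brass (yellow metal) butt hinge, folded shut, lying flat, 70 mm long (its x axis, along the knuckle barrel), 34 mm wide (y), 11 mm high. 0.12 kg. This point is its centre, 5.5 mm above its underside; z up.
- steel_hinge_mid (a point): Steel (silver-grey) butt hinge, folded shut, lying flat, 70 mm long (its x axis, along the knuckle barrel), 34 mm wide (y), 11 mm high. 0.12 kg. This point is its centre, 5.5 mm above its underside; z up.
- walnut_knob_mid (a point): Turned knob of dark brown walnut, standing on its 28 mm foot, round head up; 34 mm high, widest diameter 38 mm at 24 mm above its underside. 0.05 kg. This point is its centre, 17 mm above its underside; z up.
- bow_handle_mid (a point): Black bow (bridge) handle standing on two round feet of 20 mm diameter, 62 mm apart along its x axis; 82 mm long, 32 mm high; the bar is round, 12 mm thick (grip across y), its axis 26 mm above the underside. 0.11 kg. This point is its centre, on the mid plane, 16 mm above its underside (in the open space 4 mm below the bar); z up.
- walnut_strip_mid (a point): Dark brown walnut edging strip lying flat among the fittings, 320 mm long (its x axis), 28 mm wide (y), 18 mm thick. 0.11 kg. This point is its centre, 9 mm above its underside; z up. Laid on the blue tray's end walls it overhangs 35 mm at each end.
- white_knob_mid (a point): White porcelain knob of the same shape as the walnut one; not wanted, stays where it is. This point is its centre, 17 mm above its underside.
- carton_mid (a point): Small cardboard carton of screws with a green band, 60 mm (x) by 40 mm (y) by 30 mm high; not wanted, stays where it is. This point is its centre, 15 mm above its underside.
Mind the look-alikes: they are no part of the job. Several things look just like the part that bears brass_hinge_mid: the one meant starts farthest to the robot's left. Of the things like the part that bears steel_hinge_mid, leave any that is green; of the rest the larger one is meant.

How it is judged:
By the outcome, as a careful person would: the job done as asked, in the order asked, and still so for the second after the job is handed in, with the robot touching nothing.
It also fails if it takes over 112 s, if anything falls off the work surface, if the arm or the gripper's body presses on something with over 40 N, if the wrist force passes 120 N, or if a joint passes its speed limit or range.

ROBOT

A 6-joint arm with a two-finger parallel gripper is mounted at the origin on the work surface. World frame = base frame: x ahead of the robot, y to its left, z up, the work surface at z = 0. Lengths are in mm, angles in rad, forces in N, time in s.
With the tool pointing down it reaches from about 350 to 775 mm from the base axis. Payload 7.3 kg.
Tool frame: the origin (TCP) lies at the very end of the fingers, on their centre line; the grasp point (between the pads) lies 19 mm behind it; z points along the fingers, y is the line along which they close (so a half turn about z gives the same grasp; the last joint's range is limited). The gripper opens to 92 mm and grips with 3 to 60 N. Pads are 19 mm wide; open, the fingers measure 130 mm over their backs; the gripper's body (75 mm by 190 mm) begins 47 mm behind the grasp point.
Start: joints at [1.172, 0.342, 1.524, -0, 1.275, -0.146], TCP at [131.295, 508.337, 226.741] pointing down, gripper open.
Joint ranges: [-2.53, 2.53], [-0.77, 2.02], [0.04, 2.7], [-1, 4.14], [0.28, 2.66], [-3.11, 3.11]. Speed limits (rad/s): [2.57, 2.57, 3.14, 3.14, 3.14, 3.14].

INTERFACE

Orientations are given as [roll, pitch, yaw] about the fixed x, y, z axes, in that order (R = Rz(yaw) Ry(pitch) Rx(roll)).
In Python, from plant import bot gives the robot as it stands.
- The arm moves only by the tool send_rows, never from a script. Its argument "rows" is a list of rows, each an object of numbers: "x", "y", "z": the shift along the tool's x, y, z in units of 0.2 m (1.0 is 0.2 m); "ax", "ay", "az": the turn, a rotation vector about the tool's x, y, z in units of 60 degrees (1.0 is 60 degrees); "jaw": the opening, from -1 (shut) to 1 (fully open), so that 0 is half open. In form: [{"x": .., "y": .., "z": .., "ax": .., "ay": .., "az": .., "jaw": ..}, ...]. A call has exactly 10 rows; each row is the pose to reach, as a shift and turn from the pose commanded when the call began, along the tool's axes at that moment; what a row does not reach only later rows make up. A row lasts 1/8 s, in which the tool goes at most 62.5 mm and 10.7 degrees, less where a joint would pass 70% of its speed; a pose out of reach is approached as far as the arm can. A call with a number of a shift or a turn outside -1 to 1 is refused whole. A call with a gripper value outside its range is refused whole. The fingers move at their own pace and stop on an object; the grip force is fixed at half the most. Time passes only in rows, so rows that repeat a pose let the fingers close, or fill a call up. It gives the time, the measured TCP pose, the force, the opening and the grip force at its end, in the units of the state.
- bot.get_obs(): the state, without advancing time (a new reading comes with each control period).
- bot.capture(name): name is "side" or "top" or "wrist"; returns (picture, depth): 480x640x3 uint8, red, green, blue; 480x640 float32, mm along the optical axis (not along the pixel's ray), 0 where there is no reading.
- bot.camera_model(name): a dict with "vertical_fov" (degrees; the focal length in pixels is half the picture's height over the tangent of half this angle, whatever the lens; pixels are square), "cx", "cy" (the principal point, pixels), "k1" (the pictures are not rectified: a ray, as slopes to the right and down, at radius r is drawn at 1 + k1 r^2 times it, then the intrinsics apply), "R" (3x3) and "t" (3): a world point X has camera coordinates R X + t; the wrist camera has in their place "T_tool_cam" (4x4, takes a point from camera to tool coordinates, whose origin is the TCP and whose axes are the flange's). Camera axes: x right, y down, z forward; pixel columns grow to the right and rows downward; lengths in mm; the calibration is good to about 2 mm. A picture is of the moment at which its call begins: read the wrist's pose just before it. camera_model takes no time and is no camera call.
- bot.close_job(): hands the job in; it is judged then, once.
The state is a dict: "time": time; "joint_positions": joint angles; "dq": joint speeds; "tau": joint torques, N m; "tool_pos": TCP position; "tcp_rot": TCP orientation; "contact_force": force on the tool from outside, world axes, zero at the start; "moment": the same for the moment, N m; "grip_width": finger opening in mm; "finger_force": force on a finger pad.
Only numpy, scipy, OpenCV 4.12 (cv2) and the standard library are available. Lean on these libraries where they do the work, as an engineer would, in place of code of your own. Each camera call takes 0.05 s, during which the arm holds its last target. There are 200 camera calls.

## Working session

There is one attempt and no reset: what is moved stays moved. The work goes in short steps, Python scripts to look and compute and a tool call to move; the robot and the scene stay as the last step left them, time stands still between calls to the robot, and variables do not carry over. Pictures are saved under pics/ and viewed, at most 14 in all, crops included, and the job is handed in when it is done.

Besides the shell and the picture viewer there is one more tool, called after "Request:" in YAML: its name, and indented under it one key for each argument. send_rows: Moves the arm, as the interface text tells. Its arguments: {"type":"object","properties":{"rows":{"type":"array","items":{"type":"object","properties":{"x":{"type":"number","minimum":-1,"maximum":1},"y":{"type":"number","minimum":-1,"maximum":1},"z":{"type":"number","minimum":-1,"maximum":1},"ax":{"type":"number","minimum":-1,"maximum":1},"ay":{"type":"number","minimum":-1,"maximum":1},"az":{"type":"number","minimum":-1,"maximum":1},"jaw":{"type":"number"}}}}},"required":["rows"]}

```bash
ls; mkdir -p pics
cat > h.py <<'E'
import numpy as np, cv2
from plant import bot
from scipy.spatial.transform import Rotation as Ro
def save(n,im): cv2.imwrite('pics/'+n+'.png',im[:,:,::-1])
def snap(name):
    o=bot.get_obs(); im,d=bot.capture(name); m=bot.camera_model(name)
    if name=='wrist':
        T=np.array(m['T_tool_cam']); r=o['tcp_rot']; 
        W=np.eye(4); W[:3,:3]=Ro.from_euler('xyz',r).as_matrix(); W[:3,3]=o['tool_pos']
        C=W@T
    else:
        C=np.eye(4); R=np.array(m['R']); C[:3,:3]=R.T; C[:3,3]=-R.T@np.array(m['t'])
    return im,d,m,C
def rays(px,m):
    px=np.atleast_2d(np.asarray(px,float)); f=240/np.tan(np.radians(m['vertical_fov'])/2)
    q=(px-[m['cx'],m['cy']])/f; s=q.copy()
    for _ in range(20): s=q/(1+m['k1']*(s**2).sum(1,keepdims=True))
    return np.c_[s,np.ones(len(s))]
def onplane(px,m,C,z):
    d=rays(px,m)@C[:3,:3].T; o=C[:3,3]
    return o+d*((z-o[2])/d[:,2:3])
def bydepth(px,dep,m,C):
    r=rays(px,m); px=np.atleast_2d(px).astype(int); dd=dep[px[:,1],px[:,0]]
    return (r*dd[:,None])@C[:3,:3].T+C[:3,3]
E
python3 - <<'E'
from h import *
o=bot.get_obs(); print(o['time'],o['tool_pos'],o['tcp_rot'])
for n in ('top','side','wrist'):
    im,d,m,C=snap(n); save(n+'0',im); print(n,C.round(3).tolist(),m['vertical_fov'],(d>0).mean())
    np.savez('pics/'+n+'0.npz',im=im,d=d,C=C)
E
```

```text
pics
0.0 [131.11227072 507.95165485 226.04246415] [-3.14006931e+00 -2.06693829e-04  2.88884498e+00]
top [[0.021, -0.99, 0.142, 433.556], [-1.0, -0.018, 0.018, -8.08], [-0.015, -0.142, -0.99, 1124.244], [0.0, 0.0, 0.0, 1.0]] 48.24177666560633 0.996083984375
side [[0.994, -0.084, 0.075, 521.027], [-0.113, -0.705, 0.7, -588.17], [-0.006, -0.704, -0.71, 644.134], [0.0, 0.0, 0.0, 1.0]] 48.9495880166086 0.9961751302083334
wrist [[0.248, 0.933, 0.262, 61.728], [0.969, -0.239, -0.066, 526.022], [0.001, 0.27, -0.963, 383.633], [0.0, 0.0, 0.0, 1.0]] 69.91758680678825 0.9904720052083333
```

View pics/top0.png

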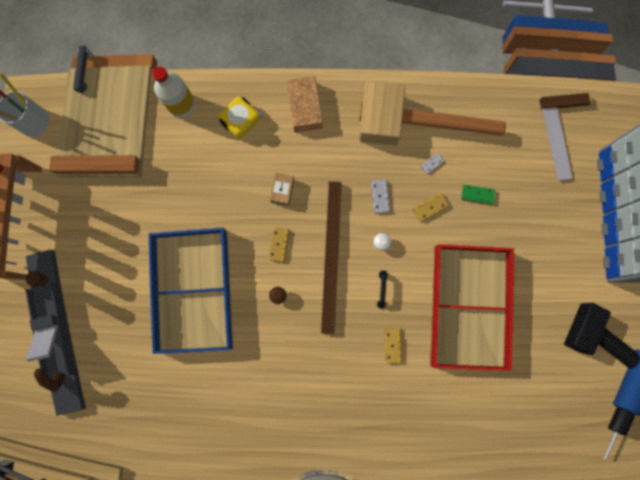

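View pics/side0.png

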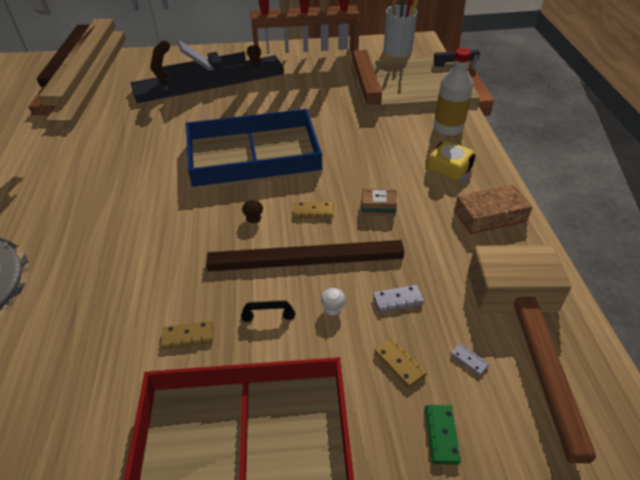

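The top view shows the blue tray at about (190,290), the red tray at (473,307) and the strip at (332,257). The meant brass hinge is the leftmost one at (280,245) and the larger steel hinge is at (381,197). The walnut knob is at (278,295), the bow handle at (382,289), the white knob at (382,242) and the carton at (283,188). The side view shows the same layout, with the knob at (252,210) and the bow handle at (268,311).

```bash
cat > m1.py <<'E'
from h import *
V={}
for n in('top','side'):
    z=np.load(f'pics/{n}0.npz'); V[n]=(z['im'],z['d'],bot.camera_model(n),z['C'])
def blob(n,roi,f):
    im=V[n][0]; x0,y0,x1,y1=roi; c=im[y0:y1,x0:x1].astype(int); mk=f(cv2.cvtColor(im[y0:y1,x0:x1],cv2.COLOR_RGB2HSV).astype(int),c).astype(np.uint8)
    k,l,s,ce=cv2.connectedComponentsWithStats(mk); i=1+np.argmax(s[1:,4])
    cn=max(cv2.findContours((l==i).astype(np.uint8),0,1)[0],key=cv2.contourArea)
    return cn[:,0,:]+[x0,y0], ce[i]+[x0,y0], s[i,4]
dark=lambda h,c:h[...,2]<75
vd=lambda h,c:h[...,2]<100
brass=lambda h,c:(h[...,1]>125)&(h[...,0]>17)&(h[...,0]<32)
grey=lambda h,c:(h[...,1]<60)&(h[...,2]>110)
blue=lambda h,c:(h[...,0]>100)&(h[...,0]<130)&(h[...,1]>130)
red=lambda h,c:((h[...,0]<8)|(h[...,0]>172))&(h[...,1]>170)
P=dict(blue=((135,215,245,365),(175,100,330,195),blue,46),red=((420,235,525,380),(120,350,360,480),red,46),
 brass=((265,222,295,268),(285,195,340,225),brass,11),steel=((365,172,397,220),(365,278,430,318),grey,11),
 knob=((262,280,294,310),(235,193,270,226),dark,24),bow=((370,262,395,314),(235,292,300,328),dark,32),
 strip=((315,172,348,342),(200,236,410,275),vd,18))
for k,(a,b,f,h) in P.items():
    cn,ce,ar=blob('top',a,f); cs,cse,ars=blob('side',b,f)
    im,d,m,C=V['top']; _,ds,ms,Cs=V['side']
    w=onplane(cn,m,C,h)[:,:2].astype(np.float32); r=cv2.minAreaRect(w)
    # triangulate centroids
    o1,d1=C[:3,3],(rays(ce,m)@C[:3,:3].T)[0]; o2,d2=Cs[:3,3],(rays(cse,ms)@Cs[:3,:3].T)[0]
    t=np.linalg.lstsq(np.c_[d1,-d2],o2-o1,rcond=None)[0]; p=(o1+t[0]*d1+o2+t[1]*d2)/2
    dz=bydepth(np.array([np.round(ce)]),d,m,C)[0]
    q=cn; zz=bydepth(q,d,m,C)[:,2]
    print(k,ar,ars,'rect',np.round(r[0],1),np.round(r[1],1),round(r[2],1),'tri',p.round(1),'depth',dz.round(1),'z90',np.percentile(zz,90).round(1), 'bbox',cn.min(0),cn.max(0))
E
python3 m1.py
```

```text
blue 1353 4389 rect [477.3 284.4] [244.7 161.2] 5.2 tri [479.7 306.5   9.4] depth [485.2 307.9   8.7] z90 47.8 bbox [150 229] [230 352]
red 2307 6171 rect [ 454.9 -292. ] [165.7 249. ] 88.0 tri [ 450.5 -286.3   91.8] depth [ 455.2 -304.3   21.9] z90 48.0 bbox [431 245] [513 370]
brass 636 612 rect [579.6 107.5] [42.8 76.3] 80.6 tri [580.2 107.2   6.7] depth [580.  106.4  13.8] z90 4.1 bbox [267 226] [291 262]
steel 507 717 rect [ 687.7 -105.1] [71.3 35. ] 5.9 tri [ 687.5 -104.8   10.6] depth [ 687.9 -104.9    8. ] z90 12.0 bbox [371 180] [389 212]
knob 145 504 rect [471.1 100.8] [25.3 30.1] 67.6 tri [469.6 101.2  27.7] depth [470.8 101.2  32.3] z90 33.9 bbox [272 288] [285 302]
bow 177 632 rect [ 489.1 -109.1] [14.6 73.8] 86.6 tri [ 488.1 -110.8   14.5] depth [ 487.2 -108.2   30.4] z90 33.9 bbox [378 271] [387 307]
strip 2027 5494 rect [555.2  -5.3] [ 31.4 318.6] 88.7 tri [556.2  -4.3  -0.6] depth [551.8  -5.1  21.8] z90 20.6 bbox [322 182] [342 334]
```

View pics/wrist0.png

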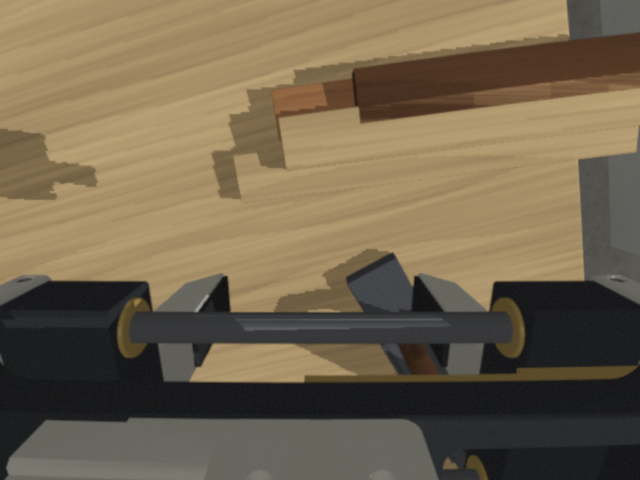

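Request:
send_rows:
  rows:
    - {"x": -0.09,"y": -0.04,"z": 0,"ax": 0,"ay": 0,"az": -0.03,"jaw": 1}
    - {"x": -0.22,"y": -0.11,"z": 0,"ax": 0,"ay": 0,"az": -0.06,"jaw": 1}
    - {"x": -0.4,"y": -0.2,"z": 0,"ax": 0,"ay": 0,"az": -0.1,"jaw": 1}
    - {"x": -0.58,"y": -0.29,"z": 0,"ax": 0,"ay": 0,"az": -0.16,"jaw": 1}
    - {"x": -0.75,"y": -0.37,"z": 0,"ax": 0,"ay": 0,"az": -0.2,"jaw": 1}
    - {"x": -0.89,"y": -0.44,"z": 0,"ax": 0,"ay": 0,"az": -0.241,"jaw": 1}
    - {"x": -0.89,"y": -0.44,"z": 0,"ax": 0,"ay": 0,"az": -0.241,"jaw": 1}
    - {"x": -0.89,"y": -0.44,"z": 0,"ax": 0,"ay": 0,"az": -0.241,"jaw": 1}
    - {"x": -0.89,"y": -0.44,"z": 0,"ax": 0,"ay": 0,"az": -0.241,"jaw": 1}
    - {"x": -0.89,"y": -0.44,"z": 0,"ax": 0,"ay": 0,"az": -0.241,"jaw": 1}

```text
time: 1.4
tool_pos: [281.0, 379.1, 226.7]
tcp_rot: [3.142, -0.0, -3.141]
contact_force: [0.4, -0.1, 1.0]
grip_width: 91.9
finger_force: 0.0
```

Request:
send_rows:
  rows:
    - {"x": -0.05,"y": -0.09,"z": 0,"ax": 0,"ay": 0,"az": 0,"jaw": 1}
    - {"x": -0.15,"y": -0.27,"z": 0,"ax": 0,"ay": 0,"az": 0,"jaw": 1}
    - {"x": -0.27,"y": -0.5,"z": 0,"ax": 0,"ay": 0,"az": 0,"jaw": 1}
    - {"x": -0.4,"y": -0.72,"z": 0,"ax": 0,"ay": 0,"az": 0,"jaw": 1}
    - {"x": -0.5,"y": -0.9,"z": 0,"ax": 0,"ay": 0,"az": 0,"jaw": 1}
    - {"x": -0.5,"y": -0.9,"z": 0,"ax": 0,"ay": 0,"az": 0,"jaw": 1}
    - {"x": -0.5,"y": -0.9,"z": 0,"ax": 0,"ay": 0,"az": 0,"jaw": 1}
    - {"x": -0.5,"y": -0.9,"z": 0,"ax": 0,"ay": 0,"az": 0,"jaw": 1}
    - {"x": -0.5,"y": -0.9,"z": 0,"ax": 0,"ay": 0,"az": 0,"jaw": 1}
    - {"x": -0.5,"y": -0.9,"z": 0,"ax": 0,"ay": 0,"az": 0,"jaw": 1}

```text
time: 2.65
tool_pos: [381.3, 199.1, 226.7]
tcp_rot: [3.141, -0.0, -3.141]
contact_force: [0.5, -0.2, 0.2]
grip_width: 91.8
finger_force: 0.0
```

Run:
```python
from h import *
im,d,m,C=snap('wrist'); save('wrist1',im); np.savez('pics/wrist1.npz',im=im,d=d,C=C)
o=bot.get_obs(); print(o['time'],o['tool_pos'],o['tcp_rot'])
z=np.load('pics/top0.npz');save('topcrop',cv2.resize(z['im'][210:375,140:540],(800,330),interpolation=cv2.INTER_CUBIC))
```

```text
2.7 [381.35204081 198.96058411 226.70972977] [ 3.14147305e+00 -3.20096817e-06 -3.14117241e+00]
```

View pics/wrist1.png

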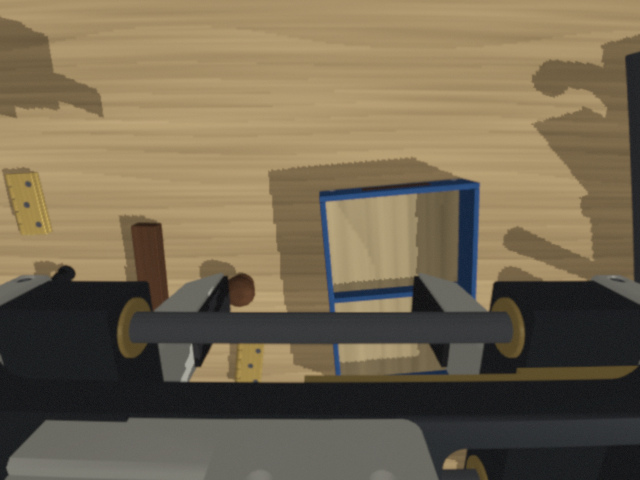

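The wrist view has image-down along +x and image-right along +y. The near end of the blue tray has rim corners at (322,193) and (478,183), the knob is at (240,290) and the brass hinge at about (250,360).

Run:
```python
from h import *
z=np.load('pics/wrist1.npz'); m=bot.camera_model('wrist'); C=z['C']; d=z['d']
# near end wall: outer rim corners
p=onplane([[321,193],[479,183]],m,C,46); print('wrist corners',p.round(1), np.degrees(np.arctan2(*(p[0]-p[1])[[0,1]]*[1,1])))
print('knob', onplane([[241,290]],m,C,24).round(1), bydepth([[241,290]],d,m,C).round(1))
print('rim z',bydepth([[400,188],[360,191],[440,186]],d,m,C).round(1))
u=p[1]-p[0]; u/=np.linalg.norm(u); n=np.array([u[1],-u[0],0]); print('centre',p.mean(0)+n*125, 'yaw',np.degrees(np.arctan2(n[1],n[0])))
t=np.load('pics/top0.npz'); mt=bot.camera_model('top'); Ct=t['C']; dt=t['d']
h=cv2.cvtColor(t['im'],cv2.COLOR_RGB2HSV).astype(int)
for nm,roi,f in(('blue',(135,215,245,365),(h[...,0]>95)&(h[...,0]<135)&(h[...,1]>90)),('red',(420,235,525,380),((h[...,0]<9)|(h[...,0]>170))&(h[...,1]>140))):
    x0,y0,x1,y1=roi; ys,xs=np.nonzero(f[y0:y1,x0:x1]); px=np.c_[xs+x0,ys+y0]
    P=bydepth(px,dt,mt,Ct); k=P[:,2]>38; w=onplane(px[k],mt,Ct,46)[:,:2].astype(np.float32)
    r=cv2.minAreaRect(w); print(nm,k.sum(),r, 'rimz',np.median(P[k,2]))
```

```text
wrist corners [[358.  200.   46. ]
 [347.4 356.   46. ]] 176.1156180578081
knob [[472.  109.3  24. ]] [[468.1 111.4  32.7]]
rim z [[353.4 279.1  40.8]
 [357.2 239.6  36.5]
 [350.5 317.2  46.5]]
centre [477.38009173 286.46456666  46.        ] yaw 3.884381942191909
blue 944 ((477.24639892578125, 285.96112060546875), (246.41543579101562, 159.98228454589844), 5.397568225860596) rimz 44.744633631535294
red 1359 ((455.1013488769531, -292.977783203125), (164.50511169433594, 250.02191162109375), 87.76580047607422) rimz 45.45147301431075
```

View pics/topcrop.png

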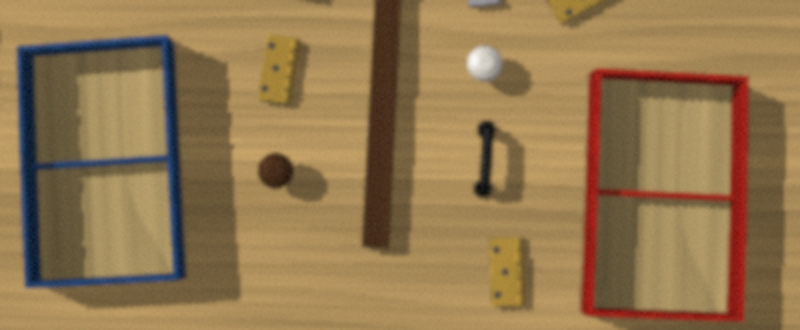

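The crop confirms the blue tray near (477,286) with a yaw of about 4°, and the red tray near (455,-293) with a yaw of about -2°. The brass hinge at crop (280,70) is turned about -7°. I'll go over it now.

Request:
send_rows:
  rows:
    - {"x": -0.1,"y": -0.05,"z": 0,"ax": 0,"ay": 0,"az": 0.02,"jaw": 1}
    - {"x": -0.3,"y": -0.14,"z": 0,"ax": 0,"ay": 0,"az": 0.05,"jaw": 1}
    - {"x": -0.55,"y": -0.25,"z": 0.1,"ax": 0,"ay": 0,"az": 0.1,"jaw": 1}
    - {"x": -0.8,"y": -0.37,"z": 0.25,"ax": 0,"ay": 0,"az": 0.117,"jaw": 1}
    - {"x": -0.99,"y": -0.46,"z": 0.45,"ax": 0,"ay": 0,"az": 0.117,"jaw": 1}
    - {"x": -0.99,"y": -0.46,"z": 0.6,"ax": 0,"ay": 0,"az": 0.117,"jaw": 1}
    - {"x": -0.99,"y": -0.46,"z": 0.7,"ax": 0,"ay": 0,"az": 0.117,"jaw": 1}
    - {"x": -0.99,"y": -0.46,"z": 0.7,"ax": 0,"ay": 0,"az": 0.117,"jaw": 1}
    - {"x": -0.99,"y": -0.46,"z": 0.7,"ax": 0,"ay": 0,"az": 0.117,"jaw": 1}
    - {"x": -0.99,"y": -0.46,"z": 0.7,"ax": 0,"ay": 0,"az": 0.117,"jaw": 1}

```text
time: 3.95
tool_pos: [580.4, 106.4, 88.0]
tcp_rot: [3.141, 0.002, 3.019]
contact_force: [0.5, -0.7, 0.1]
grip_width: 92.3
finger_force: 0.0
```

Run:
```python
from h import *
im,d,m,C=snap('wrist'); im2,_,mt,Ct=snap('side')
save('w2',np.hstack([cv2.resize(im,(400,300)),im2[150:300,180:380].repeat(2,0).repeat(2,1)]))
```

```text
(no output)
```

View pics/w2.png

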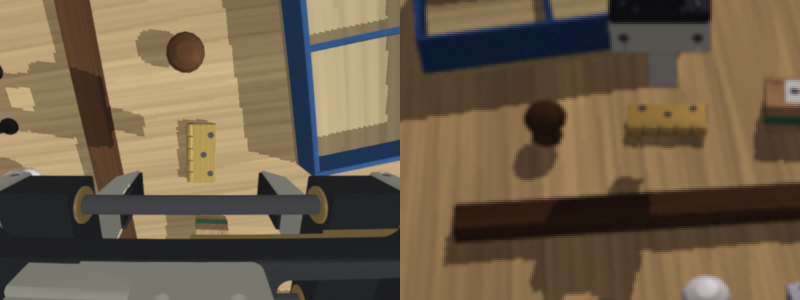

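The wrist half shows the brass hinge at full-scale (322,243), aligned with the tool, and the knob at (296,83). The side half shows the fingers straddling the hinge.

Run:
```python
from h import *
im,d,m,C=snap('wrist'); np.savez('pics/w2.npz',im=im,d=d,C=C)
h=cv2.cvtColor(im,cv2.COLOR_RGB2HSV).astype(int)
k=((h[...,1]>135)&(h[...,0]>17)&(h[...,0]<32)).astype(np.uint8); k[:190]=0;k[300:]=0;k[:,:290]=0;k[:,355:]=0
ys,xs=np.nonzero(k); w=onplane(np.c_[xs,ys],m,C,11)[:,:2]; print(cv2.minAreaRect(w.astype(np.float32)),w.mean(0))
print(bydepth([[322,243],[296,83]],d,m,C).round(1), onplane([[296,83]],m,C,24).round(1))
```

```text
((579.6966552734375, 106.9197769165039), (30.961284637451172, 68.61703491210938), 82.87345123291016) [571.82711419  97.31974903]
[[578.2 108.3   9.7]
 [474.7 105.6  33.4]] [[473.2 105.2  24. ]]
```

Request:
send_rows:
  rows:
    - {"x": 0,"y": 0,"z": 0.08,"ax": 0,"ay": 0,"az": 0,"jaw": 0.2}
    - {"x": 0,"y": 0,"z": 0.2,"ax": 0,"ay": 0,"az": 0,"jaw": 0.2}
    - {"x": 0,"y": 0,"z": 0.32,"ax": 0,"ay": 0,"az": 0,"jaw": 0.2}
    - {"x": 0,"y": 0,"z": 0.4,"ax": 0,"ay": 0,"az": 0,"jaw": 0.2}
    - {"x": 0,"y": 0,"z": 0.42,"ax": 0,"ay": 0,"az": 0,"jaw": 0.2}
    - {"x": 0,"y": 0,"z": 0.42,"ax": 0,"ay": 0,"az": 0,"jaw": 0.2}
    - {"x": 0,"y": 0,"z": 0.42,"ax": 0,"ay": 0,"az": 0,"jaw": -1}
    - {"x": 0,"y": 0,"z": 0.42,"ax": 0,"ay": 0,"az": 0,"jaw": -1}
    - {"x": 0,"y": 0,"z": 0.42,"ax": 0,"ay": 0,"az": 0,"jaw": -1}
    - {"x": 0,"y": 0,"z": 0.42,"ax": 0,"ay": 0,"az": 0,"jaw": -1}

```text
time: 5.35
tool_pos: [579.9, 106.6, 3.3]
tcp_rot: [3.141, 0.001, 3.019]
contact_force: [-0.2, 1.3, 3.3]
grip_width: 33.1
finger_force: 30.0
```

Request:
send_rows:
  rows:
    - {"x": 0,"y": 0,"z": -0.06,"ax": 0,"ay": 0,"az": 0,"jaw": -1}
    - {"x": 0,"y": 0,"z": -0.2,"ax": 0,"ay": 0,"az": 0,"jaw": -1}
    - {"x": 0.02,"y": 0.05,"z": -0.33,"ax": 0,"ay": 0,"az": -0.02,"jaw": -1}
    - {"x": 0.08,"y": 0.2,"z": -0.4,"ax": 0,"ay": 0,"az": -0.05,"jaw": -1}
    - {"x": 0.15,"y": 0.42,"z": -0.4,"ax": 0,"ay": 0,"az": -0.1,"jaw": -1}
    - {"x": 0.24,"y": 0.65,"z": -0.4,"ax": 0,"ay": 0,"az": -0.15,"jaw": -1}
    - {"x": 0.3,"y": 0.82,"z": -0.4,"ax": 0,"ay": 0,"az": -0.19,"jaw": -1}
    - {"x": 0.321,"y": 0.89,"z": -0.4,"ax": 0,"ay": 0,"az": -0.19,"jaw": -1}
    - {"x": 0.321,"y": 0.89,"z": -0.4,"ax": 0,"ay": 0,"az": -0.19,"jaw": -1}
    - {"x": 0.321,"y": 0.89,"z": -0.4,"ax": 0,"ay": 0,"az": -0.19,"jaw": -1}

```text
time: 6.6
tool_pos: [538.0, 289.8, 82.8]
tcp_rot: [-3.141, -0.0, -3.067]
contact_force: [0.9, -0.6, -1.4]
grip_width: 33.1
finger_force: 30.0
```

Request:
send_rows:
  rows:
    - {"x": 0,"y": 0,"z": 0.06,"ax": 0,"ay": 0,"az": 0,"jaw": -1}
    - {"x": 0,"y": 0,"z": 0.16,"ax": 0,"ay": 0,"az": 0,"jaw": -1}
    - {"x": 0,"y": 0,"z": 0.26,"ax": 0,"ay": 0,"az": 0,"jaw": -1}
    - {"x": 0,"y": 0,"z": 0.33,"ax": 0,"ay": 0,"az": 0,"jaw": -1}
    - {"x": 0,"y": 0,"z": 0.36,"ax": 0,"ay": 0,"az": 0,"jaw": -1}
    - {"x": 0,"y": 0,"z": 0.365,"ax": 0,"ay": 0,"az": 0,"jaw": -1}
    - {"x": 0,"y": 0,"z": 0.365,"ax": 0,"ay": 0,"az": 0,"jaw": -1}
    - {"x": 0,"y": 0,"z": 0.365,"ax": 0,"ay": 0,"az": 0,"jaw": 0.2}
    - {"x": 0,"y": 0,"z": 0.365,"ax": 0,"ay": 0,"az": 0,"jaw": 0.2}
    - {"x": 0,"y": 0,"z": 0.365,"ax": 0,"ay": 0,"az": 0,"jaw": 0.2}

```text
time: 7.85
tool_pos: [537.8, 291.1, 10.0]
tcp_rot: [3.141, 0.001, -3.065]
contact_force: [0.2, 0.6, -0.5]
grip_width: 54.4
finger_force: 0.0
```

Request:
send_rows:
  rows:
    - {"x": 0,"y": 0,"z": -0.08,"ax": 0,"ay": 0,"az": 0,"jaw": 0.2}
    - {"x": 0,"y": 0,"z": -0.22,"ax": 0,"ay": 0,"az": 0,"jaw": 0.2}
    - {"x": 0.02,"y": -0.05,"z": -0.38,"ax": 0,"ay": 0,"az": 0,"jaw": 0.5}
    - {"x": 0.1,"y": -0.2,"z": -0.45,"ax": 0,"ay": 0,"az": 0,"jaw": 0.8}
    - {"x": 0.2,"y": -0.44,"z": -0.45,"ax": 0,"ay": 0,"az": 0,"jaw": 0.8}
    - {"x": 0.3,"y": -0.68,"z": -0.45,"ax": 0,"ay": 0,"az": 0,"jaw": 0.8}
    - {"x": 0.37,"y": -0.85,"z": -0.45,"ax": 0,"ay": 0,"az": 0,"jaw": 0.8}
    - {"x": 0.394,"y": -0.903,"z": -0.45,"ax": 0,"ay": 0,"az": 0,"jaw": 0.8}
    - {"x": 0.394,"y": -0.903,"z": -0.45,"ax": 0,"ay": 0,"az": 0,"jaw": 0.8}
    - {"x": 0.394,"y": -0.903,"z": -0.45,"ax": 0,"ay": 0,"az": 0,"jaw": 0.8}

```text
time: 9.1
tool_pos: [473.4, 105.9, 100.0]
tcp_rot: [3.141, 0.001, -3.065]
contact_force: [-0.2, -0.1, -0.2]
grip_width: 82.7
finger_force: 0.0
```

Run:
```python
from h import *
o=bot.get_obs(); im,d,m,C=snap('wrist'); print(o['tool_pos'])
h=cv2.cvtColor(im,cv2.COLOR_RGB2HSV).astype(int)
k=((h[...,2]<125)&(h[...,0]<16)&(h[...,1]>90)).astype(np.uint8); k[300:]=0;k[:,:260]=0;k[:,400:]=0;k[:150]=0
n,l,s,c=cv2.connectedComponentsWithStats(k); i=1+np.argmax(s[1:,4]); print(s[i],c[i],onplane([c[i]],m,C,24),bydepth([c[i]],d,m,C))
im2=snap('side')[0]
save('w3',np.hstack([cv2.resize(im,(400,300)),cv2.resize(im2[90:315,150:450],(400,300))]))
```

```text
[473.42521995 105.92070856 100.03440484]
[ 295  222   50   49 1907] [319.58049292 246.27477714] [[473.19891221 105.46958949  24.        ]] [[470.19058208 105.23692787  33.81729948]]
```

View pics/w3.png

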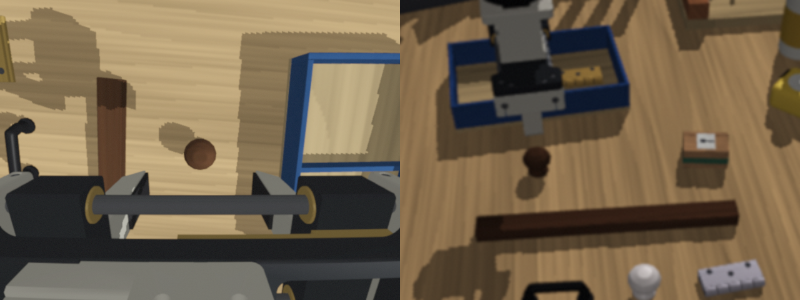

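The brass hinge lies flat in the far blue compartment (side half, about (580,75)), and the knob is centred under the gripper at wrist (320,246).

Request:
send_rows:
  rows:
    - {"x": 0,"y": 0,"z": 0.08,"ax": 0,"ay": 0,"az": 0,"jaw": 0.5}
    - {"x": 0,"y": 0,"z": 0.2,"ax": 0,"ay": 0,"az": 0,"jaw": 0.5}
    - {"x": 0,"y": 0,"z": 0.34,"ax": 0,"ay": 0,"az": 0,"jaw": 0.5}
    - {"x": 0,"y": 0,"z": 0.44,"ax": 0,"ay": 0,"az": 0,"jaw": 0.5}
    - {"x": 0,"y": 0,"z": 0.475,"ax": 0,"ay": 0,"az": 0,"jaw": 0.5}
    - {"x": 0,"y": 0,"z": 0.475,"ax": 0,"ay": 0,"az": 0,"jaw": 0.5}
    - {"x": 0,"y": 0,"z": 0.475,"ax": 0,"ay": 0,"az": 0,"jaw": -1}
    - {"x": 0,"y": 0,"z": 0.475,"ax": 0,"ay": 0,"az": 0,"jaw": -1}
    - {"x": 0,"y": 0,"z": 0.475,"ax": 0,"ay": 0,"az": 0,"jaw": -1}
    - {"x": 0,"y": 0,"z": 0.475,"ax": 0,"ay": 0,"az": 0,"jaw": -1}

```text
time: 10.45
tool_pos: [473.0, 105.0, 5.0]
tcp_rot: [3.141, 0.001, -3.066]
contact_force: [-0.4, 0.4, 3.0]
grip_width: 35.1
finger_force: 30.0
```

Request:
send_rows:
  rows:
    - {"x": 0,"y": 0,"z": -0.06,"ax": 0,"ay": 0,"az": 0,"jaw": -1}
    - {"x": 0,"y": 0,"z": -0.2,"ax": 0,"ay": 0,"az": 0,"jaw": -1}
    - {"x": 0.01,"y": 0.05,"z": -0.33,"ax": 0,"ay": 0,"az": 0,"jaw": -1}
    - {"x": 0.05,"y": 0.2,"z": -0.4,"ax": 0,"ay": 0,"az": 0,"jaw": -1}
    - {"x": 0.1,"y": 0.42,"z": -0.4,"ax": 0,"ay": 0,"az": 0,"jaw": -1}
    - {"x": 0.15,"y": 0.65,"z": -0.4,"ax": 0,"ay": 0,"az": 0,"jaw": -1}
    - {"x": 0.2,"y": 0.82,"z": -0.4,"ax": 0,"ay": 0,"az": 0,"jaw": -1}
    - {"x": 0.213,"y": 0.901,"z": -0.4,"ax": 0,"ay": 0,"az": 0,"jaw": -1}
    - {"x": 0.213,"y": 0.901,"z": -0.4,"ax": 0,"ay": 0,"az": 0,"jaw": -1}
    - {"x": 0.213,"y": 0.901,"z": -0.4,"ax": 0,"ay": 0,"az": 0,"jaw": -1}

```text
time: 11.7
tool_pos: [417.1, 280.5, 84.8]
tcp_rot: [-3.141, 0.0, -3.066]
contact_force: [-0.3, 0.4, -1.7]
grip_width: 34.9
finger_force: 30.0
```

Run:
```python
from h import *
im=snap('wrist')[0]
im2=snap('side')[0]
save('w4',np.hstack([cv2.resize(im,(400,300)),cv2.resize(im2[60:210,150:350],(400,300))]))
```

```text
(no output)
```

View pics/w4.png

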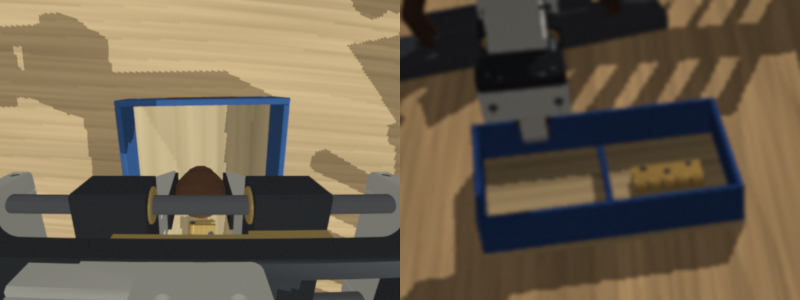

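The knob is held upright between the fingers (wrist half, about (200,190)) over the near blue compartment, and the hinge lies in the far one. I'll lower and release, then rise and move towards the strip.

Request:
send_rows:
  rows:
    - {"x": 0,"y": 0,"z": 0.06,"ax": 0,"ay": 0,"az": 0,"jaw": -1}
    - {"x": 0,"y": 0,"z": 0.16,"ax": 0,"ay": 0,"az": 0,"jaw": -1}
    - {"x": 0,"y": 0,"z": 0.26,"ax": 0,"ay": 0,"az": 0,"jaw": -1}
    - {"x": 0,"y": 0,"z": 0.33,"ax": 0,"ay": 0,"az": 0,"jaw": -1}
    - {"x": 0,"y": 0,"z": 0.36,"ax": 0,"ay": 0,"az": 0,"jaw": -1}
    - {"x": 0,"y": 0,"z": 0.367,"ax": 0,"ay": 0,"az": 0,"jaw": -1}
    - {"x": 0,"y": 0,"z": 0.367,"ax": 0,"ay": 0,"az": 0,"jaw": -1}
    - {"x": 0,"y": 0,"z": 0.367,"ax": 0,"ay": 0,"az": 0,"jaw": 0.2}
    - {"x": 0,"y": 0,"z": 0.367,"ax": 0,"ay": 0,"az": 0,"jaw": 0.3}
    - {"x": 0,"y": 0,"z": 0.367,"ax": 0,"ay": 0,"az": 0,"jaw": 0.3}

```text
time: 13.05
tool_pos: [416.7, 281.5, 11.6]
tcp_rot: [3.141, 0.001, -3.065]
contact_force: [0.3, -0.3, -1.0]
grip_width: 58.3
finger_force: 0.0
```

Request:
send_rows:
  rows:
    - {"x": 0,"y": 0,"z": -0.08,"ax": 0,"ay": 0,"az": 0,"jaw": 0.3}
    - {"x": 0,"y": 0,"z": -0.22,"ax": 0,"ay": 0,"az": 0,"jaw": 0.3}
    - {"x": 0,"y": 0,"z": -0.38,"ax": 0,"ay": 0,"az": 0,"jaw": 0.5}
    - {"x": -0.02,"y": -0.06,"z": -0.5,"ax": 0,"ay": 0,"az": 0,"jaw": 0.8}
    - {"x": -0.08,"y": -0.22,"z": -0.55,"ax": 0,"ay": 0,"az": 0,"jaw": 0.8}
    - {"x": -0.17,"y": -0.45,"z": -0.55,"ax": 0,"ay": 0,"az": 0,"jaw": 0.8}
    - {"x": -0.25,"y": -0.66,"z": -0.55,"ax": 0,"ay": 0,"az": 0,"jaw": 0.8}
    - {"x": -0.29,"y": -0.775,"z": -0.55,"ax": 0,"ay": 0,"az": 0,"jaw": 0.8}
    - {"x": -0.29,"y": -0.775,"z": -0.55,"ax": 0,"ay": 0,"az": 0,"jaw": 0.8}
    - {"x": -0.29,"y": -0.775,"z": -0.55,"ax": 0,"ay": 0,"az": 0,"jaw": 0.8}

```text
time: 14.3
tool_pos: [485.8, 131.8, 121.3]
tcp_rot: [3.141, -0.0, -3.066]
contact_force: [-0.4, -0.6, -0.8]
grip_width: 82.6
finger_force: 0.0
```

Request:
send_rows:
  rows:
    - {"x": -0.04,"y": -0.1,"z": 0,"ax": 0,"ay": 0,"az": 0.02,"jaw": 0.8}
    - {"x": -0.12,"y": -0.28,"z": 0,"ax": 0,"ay": 0,"az": 0.05,"jaw": 0.8}
    - {"x": -0.2,"y": -0.48,"z": 0,"ax": 0,"ay": 0,"az": 0.08,"jaw": 0.8}
    - {"x": -0.26,"y": -0.64,"z": 0,"ax": 0,"ay": 0,"az": 0.094,"jaw": 0.8}
    - {"x": -0.288,"y": -0.706,"z": 0,"ax": 0,"ay": 0,"az": 0.094,"jaw": 0.8}
    - {"x": -0.288,"y": -0.706,"z": 0,"ax": 0,"ay": 0,"az": 0.094,"jaw": 0.8}
    - {"x": -0.288,"y": -0.706,"z": 0,"ax": 0,"ay": 0,"az": 0.094,"jaw": 0.8}
    - {"x": -0.288,"y": -0.706,"z": 0,"ax": 0,"ay": 0,"az": 0.094,"jaw": 0.8}
    - {"x": -0.288,"y": -0.706,"z": 0,"ax": 0,"ay": 0,"az": 0.094,"jaw": 0.8}
    - {"x": -0.288,"y": -0.706,"z": 0,"ax": 0,"ay": 0,"az": 0.094,"jaw": 0.8}

```text
time: 15.55
tool_pos: [554.3, -4.8, 121.4]
tcp_rot: [3.141, 0.0, 3.12]
contact_force: [-0.4, -1.0, 0.2]
grip_width: 82.8
finger_force: 0.0
```

Run:
```python
from h import *
o=bot.get_obs(); im,d,m,C=snap('wrist'); print(o['tool_pos'],o['tcp_rot'])
np.savez('pics/w5.npz',im=im,d=d,C=C)
im2=snap('side')[0]
save('w5',np.hstack([cv2.resize(im,(400,300)),cv2.resize(im2[60:210,150:350],(400,300))]))
```

```text
[554.30852744  -4.83529073 121.3928788 ] [3.14148596e+00 9.88951511e-05 3.11962976e+00]
```

View pics/w5.png

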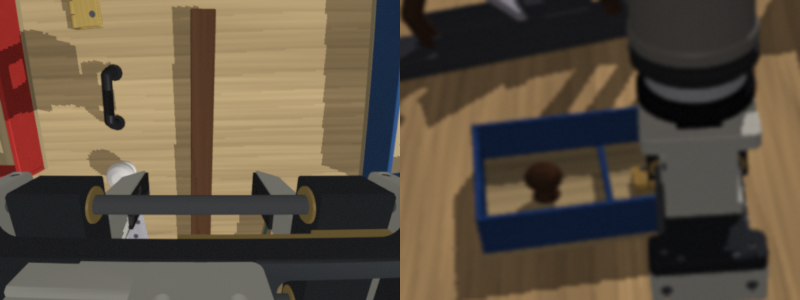

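The knob stands in the near blue compartment (side half, about (543,182)). The strip runs down the middle of the wrist half, with its near end at about (203,9).

Run:
```python
from h import *
z=np.load('pics/w5.npz'); im,d,C=z['im'],z['d'],z['C']; m=bot.camera_model('wrist')
h=cv2.cvtColor(im,cv2.COLOR_RGB2HSV).astype(int)
k=((h[...,2]<130)&(h[...,0]<14)&(h[...,1]>100)).astype(np.uint8); k[275:]=0;k[:,:280]=0;k[:,380:]=0
n,l,s,c=cv2.connectedComponentsWithStats(k); i=1+np.argmax(s[1:,4]); ys,xs=np.nonzero(l==i); print(s[i])
P=bydepth(np.c_[xs,ys],d,m,C); top=P[:,2]>12; print('z',np.median(P[top,2]),top.mean())
w=onplane(np.c_[xs,ys][top],m,C,18)[:,:2]; r=cv2.minAreaRect(w.astype(np.float32)); print(r,'xmin',w[:,0].min())
# handle / steel also from this view
k=(h[...,2]<60).astype(np.uint8);k[215:]=0;k[:,:150]=0;k[:,210:]=0;k[:90]=0
ys,xs=np.nonzero(k);w=onplane(np.c_[xs,ys],m,C,32)[:,:2]; print('bow',cv2.minAreaRect(w.astype(np.float32)))
```

```text
[ 305   14   40  261 9160]
z 17.507457355655816 1.0
((492.43206787109375, -1.3578014373779297), (26.634017944335938, 187.31619262695312), 88.27438354492188) xmin 398.59885918409327
bow ((490.1549377441406, -102.11048126220703), (22.662456512451172, 70.30575561523438), 86.52490997314453)
```

Request:
send_rows:
  rows:
    - {"x": -0.013,"y": 0,"z": 0.08,"ax": 0,"ay": 0,"az": 0.006,"jaw": 0.5}
    - {"x": -0.013,"y": 0,"z": 0.22,"ax": 0,"ay": 0,"az": 0.006,"jaw": 0.2}
    - {"x": -0.013,"y": 0,"z": 0.38,"ax": 0,"ay": 0,"az": 0.006,"jaw": 0.2}
    - {"x": -0.013,"y": 0,"z": 0.52,"ax": 0,"ay": 0,"az": 0.006,"jaw": 0.2}
    - {"x": -0.013,"y": 0,"z": 0.58,"ax": 0,"ay": 0,"az": 0.006,"jaw": 0.2}
    - {"x": -0.013,"y": 0,"z": 0.59,"ax": 0,"ay": 0,"az": 0.006,"jaw": 0.2}
    - {"x": -0.013,"y": 0,"z": 0.59,"ax": 0,"ay": 0,"az": 0.006,"jaw": -1}
    - {"x": -0.013,"y": 0,"z": 0.59,"ax": 0,"ay": 0,"az": 0.006,"jaw": -1}
    - {"x": -0.013,"y": 0,"z": 0.59,"ax": 0,"ay": 0,"az": 0.006,"jaw": -1}
    - {"x": -0.013,"y": 0,"z": 0.59,"ax": 0,"ay": 0,"az": 0.006,"jaw": -1}

```text
time: 16.9
tool_pos: [557.4, -5.1, 4.0]
tcp_rot: [3.142, 0.001, 3.113]
contact_force: [-0.4, 0.6, 4.3]
grip_width: 27.8
finger_force: 30.0
```

Request:
send_rows:
  rows:
    - {"x": 0,"y": 0,"z": -0.05,"ax": 0,"ay": 0,"az": 0,"jaw": -1}
    - {"x": 0,"y": 0,"z": -0.16,"ax": 0,"ay": 0,"az": 0,"jaw": -1}
    - {"x": 0,"y": 0,"z": -0.3,"ax": 0,"ay": 0,"az": 0,"jaw": -1}
    - {"x": 0.01,"y": 0.04,"z": -0.43,"ax": 0,"ay": 0,"az": 0,"jaw": -1}
    - {"x": 0.05,"y": 0.15,"z": -0.52,"ax": 0,"ay": 0,"az": 0,"jaw": -1}
    - {"x": 0.1,"y": 0.33,"z": -0.55,"ax": 0,"ay": 0,"az": 0,"jaw": -1}
    - {"x": 0.15,"y": 0.52,"z": -0.55,"ax": 0,"ay": 0,"az": 0,"jaw": -1}
    - {"x": 0.2,"y": 0.67,"z": -0.55,"ax": 0,"ay": 0,"az": 0,"jaw": -1}
    - {"x": 0.22,"y": 0.745,"z": -0.55,"ax": 0,"ay": 0,"az": 0,"jaw": -1}
    - {"x": 0.22,"y": 0.745,"z": -0.55,"ax": 0,"ay": 0,"az": 0,"jaw": -1}

```text
time: 18.15
tool_pos: [517.2, 145.4, 113.5]
tcp_rot: [-3.141, 0.0, 3.114]
contact_force: [0.3, -0.6, -1.0]
grip_width: 27.5
finger_force: 30.0
```

Request:
send_rows:
  rows:
    - {"x": 0.02,"y": 0.07,"z": 0,"ax": 0,"ay": 0,"az": -0.01,"jaw": -1}
    - {"x": 0.07,"y": 0.22,"z": 0,"ax": 0,"ay": 0,"az": -0.03,"jaw": -1}
    - {"x": 0.12,"y": 0.4,"z": 0,"ax": 0,"ay": 0,"az": -0.06,"jaw": -1}
    - {"x": 0.17,"y": 0.56,"z": 0,"ax": 0,"ay": 0,"az": -0.08,"jaw": -1}
    - {"x": 0.21,"y": 0.66,"z": 0,"ax": 0,"ay": 0,"az": -0.099,"jaw": -1}
    - {"x": 0.22,"y": 0.7,"z": 0,"ax": 0,"ay": 0,"az": -0.099,"jaw": -1}
    - {"x": 0.22,"y": 0.7,"z": 0,"ax": 0,"ay": 0,"az": -0.099,"jaw": -1}
    - {"x": 0.22,"y": 0.7,"z": 0,"ax": 0,"ay": 0,"az": -0.099,"jaw": -1}
    - {"x": 0.22,"y": 0.7,"z": 0,"ax": 0,"ay": 0,"az": -0.099,"jaw": -1}
    - {"x": 0.22,"y": 0.7,"z": 0,"ax": 0,"ay": 0,"az": -0.099,"jaw": -1}

```text
time: 19.4
tool_pos: [477.6, 285.7, 113.4]
tcp_rot: [3.142, 0.0, -3.067]
contact_force: [1.3, -0.1, -0.9]
grip_width: 27.9
finger_force: 30.0
```

Run:
```python
from h import *
o=bot.get_obs(); im,d,m,C=snap('wrist'); print(o['tool_pos'],o['tcp_rot'])
np.savez('pics/w6.npz',im=im,d=d,C=C)
im2=snap('side')[0]
save('w6',np.vstack([im[:330],cv2.resize(im2[50:210,130:370],(640,270))[:, :]]))
```

```text
[477.55876405 285.70135696 113.37746443] [ 3.14153699e+00  9.34719866e-05 -3.06749669e+00]
```

View pics/w6.png

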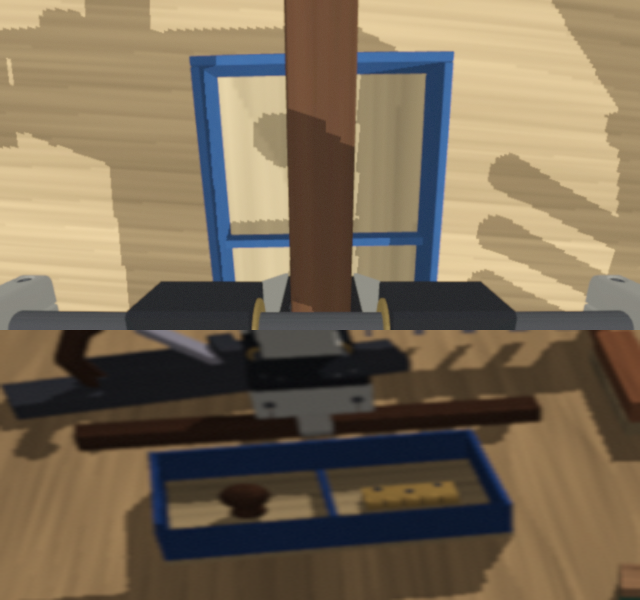

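The strip is held over the blue tray. The near rim corners are at wrist (191,57) and (453,52), and the knob and hinge lie in their compartments.

Run:
```python
from h import *
z=np.load('pics/w6.npz'); im,d,C=z['im'],z['d'],z['C']; m=bot.camera_model('wrist')
h=cv2.cvtColor(im,cv2.COLOR_RGB2HSV).astype(int)
p=onplane([[191,57],[453,52]],m,C,46); u=p[1]-p[0]; L=np.linalg.norm(u); u/=L; n=np.array([u[1],-u[0],0])
print('L',L,p.round(1)[:, :2],'centre',(p.mean(0)+n*125).round(1),'yaw',np.degrees(np.arctan2(n[1],n[0])))
# left and right outer rim lines
for nm,px in(('left',[[191,57],[222,282]]),('right',[[453,52],[436,282]])):
    q=onplane(px,m,C,46); e=q[1]-q[0]; print(nm,q.round(1)[:,:2],np.degrees(np.arctan2(e[1],e[0])))
k=((h[...,0]>95)&(h[...,0]<135)&(h[...,1]>90)).astype(np.uint8); k[280:]=0
ys,xs=np.nonzero(k); px=np.c_[xs,ys]; P=bydepth(px,d,m,C); g=(P[:,2]>38)&(P[:,2]<52); w=onplane(px[g],m,C,46)[:,:2]
print('rim z',np.median(P[g,2]),'rect',cv2.minAreaRect(w.astype(np.float32)))
# strip underside/top in this pose
k=((h[...,0]<14)&(h[...,1]>100)).astype(np.uint8);k[250:]=0;k[:,:275]=0;k[:,365:]=0
ys,xs=np.nonzero(k);px=np.c_[xs,ys];P=bydepth(px,d,m,C);g=P[:,2]>100;print('strip z by x',[(x,round(float(np.median(P[g&(abs(P[:,0]-x)<5),2])),1)) for x in (380,420,450)]); 
A=P[g];print(np.degrees(np.polyfit(A[:,0],A[:,1],1)[0]), 'y@478',np.polyval(np.polyfit(A[:,0],A[:,1],1),477.5))
# side/top cams for the strip ends
t,dt,mt,Ct=snap('top');ht=cv2.cvtColor(t,cv2.COLOR_RGB2HSV).astype(int)
k=((ht[...,2]<110)&((ht[...,0]<14)|(ht[...,0]>170))).astype(np.uint8);k[:,:150]=0;k[:,235:]=0;k[:180]=0;k[400:]=0
ys,xs=np.nonzero(k);px=np.c_[xs,ys];P=bydepth(px,dt,mt,Ct);g=(P[:,2]>112)&(P[:,2]<145);w=onplane(px[g],mt,Ct,128)[:,:2];print('top strip',g.sum(),w[:,0].min(),w[:,0].max()) if g.any() else 0
```

```text
L 156.7753624937728 [[362.3 199.3]
 [347.6 355.4]] centre [479.4 289.1  46. ] yaw 5.405780572946923
left [[362.3 199.3]
 [506.2 218.2]] 7.468612755109715
right [[347.6 355.4]
 [494.8 369.4]] 5.415688094299394
rim z 45.140652375770074 rect ((427.11279296875, 283.6430358886719), (145.989990234375, 157.75491333007812), 5.281301021575928)
strip z by x [(380, 126.9), (420, 126.9), (450, 126.9)]
3.9762519803188883 y@478 285.23472166686213
top strip 1145 321.3849220358752 633.1200960192492
```

Request:
send_rows:
  rows:
    - {"x": -0.006,"y": 0.01,"z": 0.03,"ax": 0,"ay": 0,"az": -0.02,"jaw": -1}
    - {"x": -0.006,"y": 0.01,"z": 0.1,"ax": 0,"ay": 0,"az": -0.02,"jaw": -1}
    - {"x": -0.006,"y": 0.01,"z": 0.18,"ax": 0,"ay": 0,"az": -0.02,"jaw": -1}
    - {"x": -0.006,"y": 0.01,"z": 0.26,"ax": 0,"ay": 0,"az": -0.02,"jaw": -1}
    - {"x": -0.006,"y": 0.01,"z": 0.3,"ax": 0,"ay": 0,"az": -0.02,"jaw": -1}
    - {"x": -0.006,"y": 0.01,"z": 0.31,"ax": 0,"ay": 0,"az": -0.02,"jaw": -1}
    - {"x": -0.006,"y": 0.01,"z": 0.316,"ax": 0,"ay": 0,"az": -0.02,"jaw": -1}
    - {"x": -0.006,"y": 0.01,"z": 0.316,"ax": 0,"ay": 0,"az": -0.02,"jaw": -1}
    - {"x": -0.006,"y": 0.01,"z": 0.316,"ax": 0,"ay": 0,"az": -0.02,"jaw": -0.1}
    - {"x": -0.006,"y": 0.01,"z": 0.316,"ax": 0,"ay": 0,"az": -0.02,"jaw": -0.1}

```text
time: 20.8
tool_pos: [478.6, 288.4, 50.5]
tcp_rot: [3.141, 0.001, -3.046]
contact_force: [0.6, 1.0, -0.3]
grip_width: 40.0
finger_force: 0.0
```

Request:
send_rows:
  rows:
    - {"x": 0,"y": 0,"z": -0.06,"ax": 0,"ay": 0,"az": 0,"jaw": -0.1}
    - {"x": 0,"y": 0,"z": -0.2,"ax": 0,"ay": 0,"az": 0,"jaw": 0}
    - {"x": 0,"y": 0,"z": -0.34,"ax": 0,"ay": 0,"az": 0,"jaw": 0.5}
    - {"x": 0,"y": -0.06,"z": -0.45,"ax": 0,"ay": 0,"az": 0,"jaw": 0.5}
    - {"x": 0.02,"y": -0.2,"z": -0.5,"ax": 0,"ay": 0,"az": 0,"jaw": 0.5}
    - {"x": 0.04,"y": -0.42,"z": -0.5,"ax": 0,"ay": 0,"az": 0,"jaw": 0.5}
    - {"x": 0.05,"y": -0.66,"z": -0.5,"ax": 0,"ay": 0,"az": 0,"jaw": 0.5}
    - {"x": 0.06,"y": -0.85,"z": -0.5,"ax": 0,"ay": 0,"az": 0,"jaw": 0.5}
    - {"x": 0.066,"y": -0.948,"z": -0.5,"ax": 0,"ay": 0,"az": 0,"jaw": 0.5}
    - {"x": 0.066,"y": -0.948,"z": -0.5,"ax": 0,"ay": 0,"az": 0,"jaw": 0.5}

```text
time: 22.05
tool_pos: [483.7, 97.2, 151.0]
tcp_rot: [3.142, 0.001, -3.048]
contact_force: [-0.2, 0.0, -0.6]
grip_width: 69.0
finger_force: 0.0
```

Request:
send_rows:
  rows:
    - {"x": 0.01,"y": -0.1,"z": 0,"ax": 0,"ay": 0,"az": 0.02,"jaw": 0.5}
    - {"x": 0.02,"y": -0.28,"z": 0,"ax": 0,"ay": 0,"az": 0.04,"jaw": 0.5}
    - {"x": 0.04,"y": -0.5,"z": 0,"ax": 0,"ay": 0,"az": 0.08,"jaw": 0.5}
    - {"x": 0.05,"y": -0.72,"z": 0.05,"ax": 0,"ay": 0,"az": 0.12,"jaw": 0.5}
    - {"x": 0.06,"y": -0.9,"z": 0.15,"ax": 0,"ay": 0,"az": 0.148,"jaw": 0.5}
    - {"x": 0.07,"y": -0.988,"z": 0.25,"ax": 0,"ay": 0,"az": 0.148,"jaw": 0.5}
    - {"x": 0.07,"y": -0.988,"z": 0.25,"ax": 0,"ay": 0,"az": 0.148,"jaw": 0.5}
    - {"x": 0.07,"y": -0.988,"z": 0.25,"ax": 0,"ay": 0,"az": 0.148,"jaw": 0.5}
    - {"x": 0.07,"y": -0.988,"z": 0.25,"ax": 0,"ay": 0,"az": 0.148,"jaw": 0.5}
    - {"x": 0.07,"y": -0.988,"z": 0.25,"ax": 0,"ay": 0,"az": 0.148,"jaw": 0.5}

```text
time: 23.3
tool_pos: [488.8, -99.1, 100.8]
tcp_rot: [-3.141, 0.001, 3.084]
contact_force: [0.4, 0.4, 0.5]
grip_width: 68.8
finger_force: 0.0
```

Run:
```python
from h import *
o=bot.get_obs(); im,d,m,C=snap('wrist'); print(o['tool_pos'],o['tcp_rot'])
h=cv2.cvtColor(im,cv2.COLOR_RGB2HSV).astype(int)
k=(h[...,2]<50).astype(np.uint8);k[278:]=0;k[:,:270]=0;k[:,370:]=0;k[:160]=0
P=None;ys,xs=np.nonzero(k);w=onplane(np.c_[xs,ys],m,C,28)[:,:2]; print('bow',len(xs),cv2.minAreaRect(w.astype(np.float32)))
t,dt,mt,Ct=snap('top');ht=cv2.cvtColor(t,cv2.COLOR_RGB2HSV).astype(int)
x0,y0,x1,y1=120,200,260,380
ys,xs=np.mgrid[y0:y1,x0:x1];px=np.c_[xs.ravel(),ys.ravel()];P=bydepth(px,dt,mt,Ct)
v=ht[px[:,1],px[:,0]]
g=(P[:,2]>57)&(P[:,2]<72)&(v[:,2]<130);w=onplane(px[g],mt,Ct,64)[:,:2];print('strip',g.sum(),cv2.minAreaRect(w.astype(np.float32)),np.percentile(P[g,2],[5,50,95]))
g=(P[:,2]>38)&(P[:,2]<52)&(v[:,0]>95)&(v[:,0]<135)&(v[:,1]>90);w=onplane(px[g],mt,Ct,46)[:,:2];print('tray',cv2.minAreaRect(w.astype(np.float32)))
save('w7',np.vstack([im[:280],cv2.resize(t[205:375,120:460],(640,320))]))
```

```text
[488.76214166 -99.08325972 100.79905935] [-3.14138699e+00  1.23768985e-03  3.08370520e+00]
bow 1187 ((479.11407470703125, -108.74967193603516), (16.27088737487793, 61.926143646240234), 86.76891326904297)
strip 2196 ((478.2242431640625, 286.59814453125), (317.60003662109375, 30.983701705932617), 5.1262688636779785) [59.82027719 63.39829687 66.64268667]
tray ((477.1497802734375, 285.7642822265625), (246.3946533203125, 160.26490783691406), 5.3189377784729)
```

View pics/w7.png

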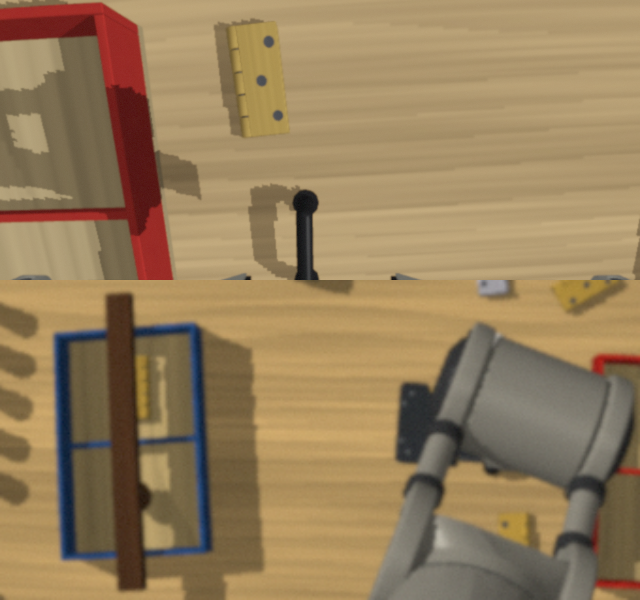

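The strip lies within about 1 mm of the tray's centre and yaw (top half, about (124,440)). The bow handle is just left of the tool centre at wrist (305,240), so I correct 10 mm and grip.

Request:
send_rows:
  rows:
    - {"x": -0.003,"y": -0.05,"z": 0.06,"ax": 0,"ay": 0,"az": 0,"jaw": 0.5}
    - {"x": -0.003,"y": -0.05,"z": 0.18,"ax": 0,"ay": 0,"az": 0,"jaw": 0.3}
    - {"x": -0.003,"y": -0.05,"z": 0.32,"ax": 0,"ay": 0,"az": 0,"jaw": 0.1}
    - {"x": -0.003,"y": -0.05,"z": 0.43,"ax": 0,"ay": 0,"az": 0,"jaw": 0}
    - {"x": -0.003,"y": -0.05,"z": 0.465,"ax": 0,"ay": 0,"az": 0,"jaw": -0.1}
    - {"x": -0.003,"y": -0.05,"z": 0.47,"ax": 0,"ay": 0,"az": 0,"jaw": -0.2}
    - {"x": -0.003,"y": -0.05,"z": 0.47,"ax": 0,"ay": 0,"az": 0,"jaw": -1}
    - {"x": -0.003,"y": -0.05,"z": 0.47,"ax": 0,"ay": 0,"az": 0,"jaw": -1}
    - {"x": -0.003,"y": -0.05,"z": 0.47,"ax": 0,"ay": 0,"az": 0,"jaw": -1}
    - {"x": -0.003,"y": -0.05,"z": 0.47,"ax": 0,"ay": 0,"az": 0,"jaw": -1}

```text
time: 24.65
tool_pos: [488.7, -109.9, 6.6]
tcp_rot: [-3.141, 0.001, 3.083]
contact_force: [0.1, -1.4, 4.3]
grip_width: 10.7
finger_force: 30.0
```

Request:
send_rows:
  rows:
    - {"x": 0,"y": 0,"z": -0.06,"ax": 0,"ay": 0,"az": 0,"jaw": -1}
    - {"x": 0,"y": 0,"z": -0.2,"ax": 0,"ay": 0,"az": 0,"jaw": -1}
    - {"x": 0,"y": 0,"z": -0.34,"ax": 0,"ay": 0,"az": 0,"jaw": -1}
    - {"x": 0.05,"y": -0.15,"z": -0.425,"ax": 0,"ay": 0,"az": 0,"jaw": -1}
    - {"x": 0.15,"y": -0.37,"z": -0.425,"ax": 0,"ay": 0,"az": 0,"jaw": -1}
    - {"x": 0.26,"y": -0.6,"z": -0.425,"ax": 0,"ay": 0,"az": 0,"jaw": -1}
    - {"x": 0.36,"y": -0.8,"z": -0.425,"ax": 0,"ay": 0,"az": 0,"jaw": -1}
    - {"x": 0.42,"y": -0.929,"z": -0.425,"ax": 0,"ay": 0,"az": 0,"jaw": -1}
    - {"x": 0.42,"y": -0.929,"z": -0.425,"ax": 0,"ay": 0,"az": 0,"jaw": -1}
    - {"x": 0.42,"y": -0.929,"z": -0.425,"ax": 0,"ay": 0,"az": 0,"jaw": -1}

```text
time: 25.9
tool_pos: [393.7, -289.7, 91.3]
tcp_rot: [3.141, 0.0, 3.082]
contact_force: [-0.2, 0.1, -0.7]
grip_width: 10.7
finger_force: 30.0
```

Run:
```python
from h import *
o=bot.get_obs(); im,d,m,C=snap('wrist'); print(o['tool_pos'],o['tcp_rot'],o['grip_width'])
np.savez('pics/w8.npz',im=im,d=d,C=C); t=snap('side')[0]
h=cv2.cvtColor(im,cv2.COLOR_RGB2HSV).astype(int)
k=((h[...,0]<9)|(h[...,0]>170))&(h[...,1]>140);k[280:]=0
ys,xs=np.nonzero(k); px=np.c_[xs,ys]; P=bydepth(px,d,m,C); g=(P[:,2]>38)&(P[:,2]<52); w=onplane(px[g],m,C,46)[:,:2]
print('rim z',np.median(P[g,2]),cv2.minAreaRect(w.astype(np.float32)),w.min(0),w.max(0))
save('w8',np.hstack([cv2.resize(im,(400,300)),cv2.resize(t[255:480,60:360],(400,300))]))
```

```text
[ 393.67208407 -289.6692085    91.32790296] [3.14109206e+00 8.15620344e-05 3.08232021e+00] 10.715447930341332
rim z 45.22934340584571 ((367.72967529296875, -292.323974609375), (159.70631408691406, 76.44407653808594), 86.95465087890625) [ 328.3367241  -372.64727255] [ 410.10920849 -212.3278864 ]
```

View pics/w8.png

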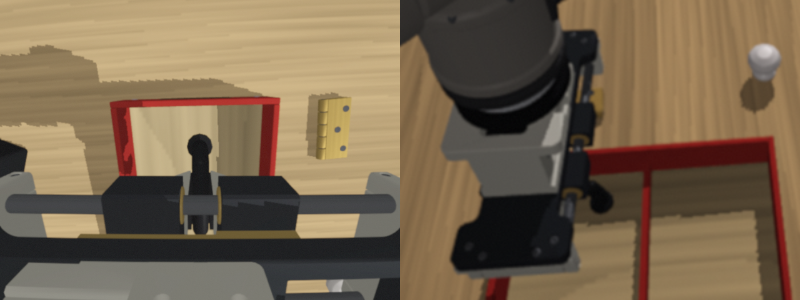

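The handle is held level over the near red compartment (wrist half, about (200,170)), central between the side walls.

Request:
send_rows:
  rows:
    - {"x": 0,"y": 0,"z": 0.06,"ax": 0,"ay": 0,"az": 0,"jaw": -1}
    - {"x": 0,"y": 0,"z": 0.16,"ax": 0,"ay": 0,"az": 0,"jaw": -1}
    - {"x": 0,"y": 0,"z": 0.27,"ax": 0,"ay": 0,"az": 0,"jaw": -1}
    - {"x": 0,"y": 0,"z": 0.35,"ax": 0,"ay": 0,"az": 0,"jaw": -1}
    - {"x": 0,"y": 0,"z": 0.385,"ax": 0,"ay": 0,"az": 0,"jaw": -1}
    - {"x": 0,"y": 0,"z": 0.392,"ax": 0,"ay": 0,"az": 0,"jaw": -1}
    - {"x": 0,"y": 0,"z": 0.392,"ax": 0,"ay": 0,"az": 0,"jaw": -1}
    - {"x": 0,"y": 0,"z": 0.392,"ax": 0,"ay": 0,"az": 0,"jaw": -0.3}
    - {"x": 0,"y": 0,"z": 0.392,"ax": 0,"ay": 0,"az": 0,"jaw": -0.3}
    - {"x": 0,"y": 0,"z": 0.392,"ax": 0,"ay": 0,"az": 0,"jaw": -0.3}

```text
time: 27.25
tool_pos: [393.7, -290.4, 12.8]
tcp_rot: [-3.141, 0.0, 3.083]
contact_force: [-0.2, -1.4, 0.5]
grip_width: 31.7
finger_force: 0.0
```

Request:
send_rows:
  rows:
    - {"x": 0,"y": 0,"z": -0.06,"ax": 0,"ay": 0,"az": 0,"jaw": -0.3}
    - {"x": 0,"y": 0,"z": -0.2,"ax": 0,"ay": 0,"az": 0,"jaw": -0.3}
    - {"x": 0,"y": 0,"z": -0.34,"ax": 0,"ay": 0,"az": 0,"jaw": 0}
    - {"x": -0.05,"y": 0.03,"z": -0.45,"ax": 0,"ay": 0,"az": 0,"jaw": 0.6}
    - {"x": -0.17,"y": 0.11,"z": -0.5,"ax": 0,"ay": 0,"az": 0,"jaw": 0.6}
    - {"x": -0.34,"y": 0.23,"z": -0.5,"ax": 0,"ay": 0,"az": 0,"jaw": 0.6}
    - {"x": -0.52,"y": 0.36,"z": -0.5,"ax": 0,"ay": 0,"az": 0,"jaw": 0.6}
    - {"x": -0.66,"y": 0.45,"z": -0.5,"ax": 0,"ay": 0,"az": 0,"jaw": 0.6}
    - {"x": -0.722,"y": 0.493,"z": -0.5,"ax": 0,"ay": 0,"az": 0,"jaw": 0.6}
    - {"x": -0.722,"y": 0.493,"z": -0.5,"ax": 0,"ay": 0,"az": 0,"jaw": 0.6}

```text
time: 28.5
tool_pos: [543.5, -200.1, 112.9]
tcp_rot: [-3.142, -0.0, 3.084]
contact_force: [-0.6, -0.0, 0.1]
grip_width: 73.2
finger_force: 0.0
```

Request:
send_rows:
  rows:
    - {"x": -0.07,"y": 0.05,"z": 0,"ax": 0,"ay": 0,"az": -0.02,"jaw": 0.6}
    - {"x": -0.2,"y": 0.15,"z": 0,"ax": 0,"ay": 0,"az": -0.05,"jaw": 0.6}
    - {"x": -0.38,"y": 0.28,"z": 0,"ax": 0,"ay": 0,"az": -0.09,"jaw": 0.6}
    - {"x": -0.54,"y": 0.4,"z": 0,"ax": 0,"ay": 0,"az": -0.13,"jaw": 0.6}
    - {"x": -0.65,"y": 0.48,"z": 0,"ax": 0,"ay": 0,"az": -0.155,"jaw": 0.6}
    - {"x": -0.691,"y": 0.516,"z": 0,"ax": 0,"ay": 0,"az": -0.155,"jaw": 0.6}
    - {"x": -0.691,"y": 0.516,"z": 0,"ax": 0,"ay": 0,"az": -0.155,"jaw": 0.6}
    - {"x": -0.691,"y": 0.516,"z": 0,"ax": 0,"ay": 0,"az": -0.155,"jaw": 0.6}
    - {"x": -0.691,"y": 0.516,"z": 0,"ax": 0,"ay": 0,"az": -0.155,"jaw": 0.6}
    - {"x": -0.691,"y": 0.516,"z": 0,"ax": 0,"ay": 0,"az": -0.155,"jaw": 0.6}

```text
time: 29.75
tool_pos: [687.3, -106.1, 113.0]
tcp_rot: [-3.142, 0.0, -3.039]
contact_force: [0.2, 0.3, 0.1]
grip_width: 73.0
finger_force: 0.0
```

Run:
```python
from h import *
o=bot.get_obs(); im,d,m,C=snap('wrist'); print(o['tool_pos'],o['tcp_rot'],o['grip_width'])
h=cv2.cvtColor(im,cv2.COLOR_RGB2HSV).astype(int)
k=((h[...,1]<70)&(h[...,2]>90)).astype(np.uint8);k[290:]=0;k[:180]=0;k[:,:270]=0;k[:,370:]=0
n,l,s,c=cv2.connectedComponentsWithStats(k); i=1+np.argmax(s[1:,4]); ys,xs=np.nonzero(l==i); print(s[i])
w=onplane(np.c_[xs,ys],m,C,11)[:,:2]; print(cv2.minAreaRect(w.astype(np.float32)), bydepth([c[i]],d,m,C))
t=snap('side')[0]
save('w9',np.hstack([cv2.resize(im,(400,300)),cv2.resize(t[255:480,100:400],(400,300))]))
```

```text
[ 687.25969247 -106.05839351  112.9802343 ] [-3.14159230e+00  1.43891834e-04 -3.03916540e+00] 73.02940006290717
[ 298  193   45   88 3689]
((688.1198120117188, -105.88691711425781), (70.88583374023438, 34.251869201660156), 5.981770992279053) [[ 686.79306694 -106.20101202   10.14532555]]
```

View pics/w9.png

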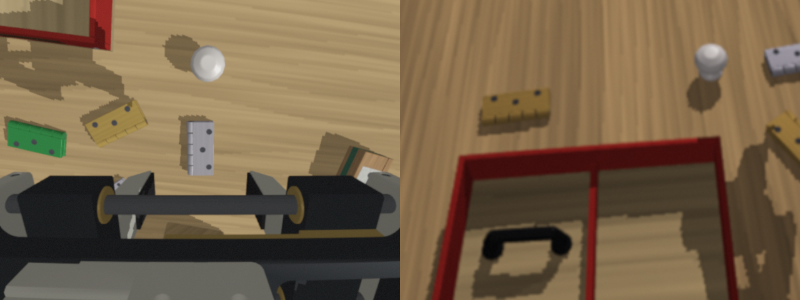

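The steel hinge is centred and aligned (wrist half, about (201,147)), and the handle stands upright in the near red compartment (side half, about (525,240)). I'll descend and grip.

Request:
send_rows:
  rows:
    - {"x": -0.003,"y": 0,"z": 0.07,"ax": 0,"ay": 0,"az": 0,"jaw": 0.4}
    - {"x": -0.003,"y": 0,"z": 0.2,"ax": 0,"ay": 0,"az": 0,"jaw": 0.2}
    - {"x": -0.003,"y": 0,"z": 0.36,"ax": 0,"ay": 0,"az": 0,"jaw": 0.2}
    - {"x": -0.003,"y": 0,"z": 0.49,"ax": 0,"ay": 0,"az": 0,"jaw": 0.2}
    - {"x": -0.003,"y": 0,"z": 0.54,"ax": 0,"ay": 0,"az": 0,"jaw": 0.2}
    - {"x": -0.003,"y": 0,"z": 0.547,"ax": 0,"ay": 0,"az": 0,"jaw": 0.2}
    - {"x": -0.003,"y": 0,"z": 0.547,"ax": 0,"ay": 0,"az": 0,"jaw": -1}
    - {"x": -0.003,"y": 0,"z": 0.547,"ax": 0,"ay": 0,"az": 0,"jaw": -1}
    - {"x": -0.003,"y": 0,"z": 0.547,"ax": 0,"ay": 0,"az": 0,"jaw": -1}
    - {"x": -0.003,"y": 0,"z": 0.547,"ax": 0,"ay": 0,"az": 0,"jaw": -1}

```text
time: 31.1
tool_pos: [688.7, -105.6, 4.4]
tcp_rot: [-3.141, 0.002, -3.038]
contact_force: [-1.1, 0.6, 4.8]
grip_width: 33.2
finger_force: 30.0
```

Request:
send_rows:
  rows:
    - {"x": 0,"y": 0,"z": -0.06,"ax": 0,"ay": 0,"az": 0,"jaw": -1}
    - {"x": 0,"y": 0,"z": -0.2,"ax": 0,"ay": 0,"az": 0,"jaw": -1}
    - {"x": 0.04,"y": -0.03,"z": -0.34,"ax": 0,"ay": 0,"az": 0.01,"jaw": -1}
    - {"x": 0.15,"y": -0.13,"z": -0.425,"ax": 0,"ay": 0,"az": 0.03,"jaw": -1}
    - {"x": 0.34,"y": -0.3,"z": -0.425,"ax": 0,"ay": 0,"az": 0.06,"jaw": -1}
    - {"x": 0.55,"y": -0.49,"z": -0.425,"ax": 0,"ay": 0,"az": 0.1,"jaw": -1}
    - {"x": 0.75,"y": -0.67,"z": -0.425,"ax": 0,"ay": 0,"az": 0.13,"jaw": -1}
    - {"x": 0.9,"y": -0.8,"z": -0.425,"ax": 0,"ay": 0,"az": 0.141,"jaw": -1}
    - {"x": 0.958,"y": -0.853,"z": -0.425,"ax": 0,"ay": 0,"az": 0.141,"jaw": -1}
    - {"x": 0.958,"y": -0.853,"z": -0.425,"ax": 0,"ay": 0,"az": 0.141,"jaw": -1}

```text
time: 32.35
tool_pos: [515.0, -295.4, 88.6]
tcp_rot: [3.141, 0.0, 3.096]
contact_force: [-0.5, -0.2, 0.0]
grip_width: 32.9
finger_force: 30.0
```

Request:
send_rows:
  rows:
    - {"x": 0,"y": 0,"z": 0.06,"ax": 0,"ay": 0,"az": 0,"jaw": -1}
    - {"x": 0,"y": 0,"z": 0.16,"ax": 0,"ay": 0,"az": 0,"jaw": -1}
    - {"x": 0,"y": 0,"z": 0.27,"ax": 0,"ay": 0,"az": 0,"jaw": -1}
    - {"x": 0,"y": 0,"z": 0.35,"ax": 0,"ay": 0,"az": 0,"jaw": -1}
    - {"x": 0,"y": 0,"z": 0.383,"ax": 0,"ay": 0,"az": 0,"jaw": -1}
    - {"x": 0,"y": 0,"z": 0.39,"ax": 0,"ay": 0,"az": 0,"jaw": -1}
    - {"x": 0,"y": 0,"z": 0.39,"ax": 0,"ay": 0,"az": 0,"jaw": -1}
    - {"x": 0,"y": 0,"z": 0.39,"ax": 0,"ay": 0,"az": 0,"jaw": 0.1}
    - {"x": 0,"y": 0,"z": 0.39,"ax": 0,"ay": 0,"az": 0,"jaw": 0.1}
    - {"x": 0,"y": 0,"z": 0.39,"ax": 0,"ay": 0,"az": 0,"jaw": 0.1}

```text
time: 33.6
tool_pos: [515.3, -295.1, 10.5]
tcp_rot: [-3.141, 0.0, 3.097]
contact_force: [-0.4, 0.7, 0.3]
grip_width: 50.3
finger_force: 0.0
```

Request:
send_rows:
  rows:
    - {"x": 0,"y": 0,"z": -0.06,"ax": 0,"ay": 0,"az": 0,"jaw": 0.1}
    - {"x": 0,"y": 0,"z": -0.2,"ax": 0,"ay": 0,"az": 0,"jaw": 0.1}
    - {"x": 0,"y": 0,"z": -0.35,"ax": 0,"ay": 0,"az": 0,"jaw": 0.1}
    - {"x": 0,"y": 0.03,"z": -0.5,"ax": 0,"ay": 0,"az": 0,"jaw": 0.1}
    - {"x": 0,"y": 0.15,"z": -0.65,"ax": 0,"ay": 0,"az": 0,"jaw": 0.1}
    - {"x": 0,"y": 0.35,"z": -0.78,"ax": 0,"ay": 0,"az": 0,"jaw": 0.1}
    - {"x": 0,"y": 0.6,"z": -0.85,"ax": 0,"ay": 0,"az": 0,"jaw": 0.1}
    - {"x": 0,"y": 0.8,"z": -0.85,"ax": 0,"ay": 0,"az": 0,"jaw": 0.1}
    - {"x": 0,"y": 0.9,"z": -0.85,"ax": 0,"ay": 0,"az": 0,"jaw": 0.1}
    - {"x": 0,"y": 0.9,"z": -0.85,"ax": 0,"ay": 0,"az": 0,"jaw": 0.1}

```text
time: 34.85
tool_pos: [523.3, -114.5, 180.7]
tcp_rot: [-3.141, 0.0, 3.099]
contact_force: [0.1, -0.0, -0.1]
grip_width: 50.3
finger_force: 0.0
```

Run:
```python
from h import *
t=snap('side')[0]; p=snap('top')[0]
save('w10',np.hstack([cv2.resize(t,(400,300)),cv2.resize(p,(400,300))]))
```

```text
(no output)
```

View pics/w10.png

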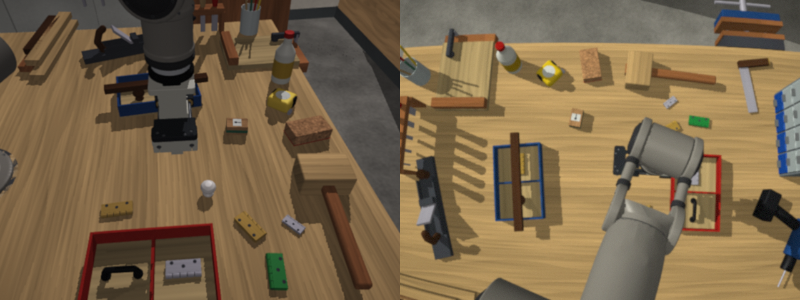

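Both kits are complete. The steel hinge at (183,269) and the handle at (124,272) are in the red tray, the strip lies on the blue tray at (516,180) in the top half, and the white knob and carton have not moved. I'll hand the job in.

```bash
python3 -c "
from plant import bot
print(bot.close_job())"
```

```text
the job is handed in; nothing more can be done
None
```

Both door kits are made up as asked and handed in at about 35 s of the 112 s allowed; the last pictures show every part in place with the walnut strip centred on the blue tray, though no verdict was returned.

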